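Draw the trowel out of the half-covered garden tin

ROBOT

A 6-joint arm with a two-finger parallel gripper is mounted at the origin on the work surface. World frame = base frame: x ahead of the robot, y to its left, z up, the work surface at z = 0. Lengths are in m, angles in rad, forces in N, time in s.
With the tool pointing down it reaches from about 0.225 to 0.875 m from the base axis. Payload 3.4 kg.
Tool frame: the origin (TCP) lies at the very end of the fingers, on their centre line; the grasp point (between the pads) lies behind it (manip.grasp_offset is the z of the grasp point in the tool frame, in m); z points along the fingers, y is the line along which they close (so a half turn about z gives the same grasp; the last joint's range is limited). The gripper opens to 85 mm and grips with 20 to 120 N. Pads are 22 mm wide; open, the fingers measure 114 mm over their backs; the gripper's body (76 mm by 85 mm) begins 54 mm behind the grasp point. The pads swing forward as they close: fully open they stand 13 mm farther back than shut.
Start: joints at [1.189, 0.276, 1.505, -0, 1.361, -0.121], TCP at [0.148, 0.556, 0.231] pointing down, gripper open.
Joint ranges: [-2.89, 2.89], [-0.75, 2.08], [0.22, 2.7], [-1.18, 4.32], [0.11, 2.71], [-2.7, 2.7]. Speed limits (rad/s): [2.57, 2.57, 3.14, 3.14, 3.14, 3.14].

INTERFACE

Orientations are given as a unit quaternion [w, x, y, z].
In Python, from rig import manip gives the robot as it stands.
- The arm moves only by the shell command python3 -m pendant 'ROWS' [FORCE]. ROWS is JSON, a list of rows, each an object of numbers: "dx", "dy", "dz": the shift along the tool's x, y, z in m; "rx", "ry", "rz": the turn, a rotation vector about the tool's x, y, z in degrees; "hand": the finger opening in m, from 0 to 0.0854. In form: [{"dx": .., "dy": .., "dz": .., "rx": .., "ry": .., "rz": .., "hand": ..}, ...]. A call has 1 to 12 rows; each row shifts and turns the commanded pose from where the row before left it, along the tool's axes as they then stand; what a row does not reach is not made up. A row lasts 1/12 s, in which the tool goes at most 41.7 mm and 7.16 degrees, less where a joint would pass 70% of its speed; a pose out of reach is approached as far as the arm can. A call is refused whole if a number of a shift passes 0.0417 or a number of a turn 7.16, either way. A call with a gripper value outside its range is refused whole. The fingers move at their own pace and stop on an object; FORCE is the grip in N (left out, the last holds). Time passes only in rows, so rows that do not move let the fingers close. It gives the time, the measured TCP pose, the force, the opening and the grip force at its end, in the units of the state.
- manip.get_state(): the state, without advancing time (a new reading comes with each control period).
- manip.get_image(name): name is "scene" or "top" or "wrist"; returns a dict with "frame" (384x512x3 uint8, red, green, blue), "fx", "fy", "cx", "cy" (pixels), "position" and "attitude" of the camera in the world; the wrist camera has in their place "mount" (4x4, takes a point from camera to tool coordinates, whose origin is the TCP and whose axes are the flange's). Camera axes: x right, y up, looking along -z (the intrinsics and any distortion apply to the point x, -y, -z); pixel columns grow to the right and rows downward; lengths in m; the calibration is good to about 2 mm. A picture is of the moment at which its call begins: read the wrist's pose just before it. There is no depth.
- manip.sign_off(): hands the job in; it is judged then, once.
The state is a dict: "clock": time; "qpos": joint angles; "qd": joint speeds; "effort": joint torques, N m; "position": TCP position; "ee_rot": TCP orientation; "contact_force": force on the tool from outside, world axes, zero at the start; "moment": the same for the moment, N m; "width": finger opening in m; "gripper_force": force on a finger pad.
Only numpy, scipy, OpenCV 4.12 (cv2) and the standard library are available. Lean on these libraries where they do the work, as an engineer would, in place of code of your own. Each camera call takes 0.05 s, during which the arm holds its last target. There are 200 camera calls.

TASK

The garden tin's near half has a fixed cover, and the hinged lid over its far half stands half open: first swing that lid well back, all or nearly all the way to its stop, and leave it there. Then grip the trowel lying in the tin by its handle, tilt it so the handle end comes up through the opening first while the blade is still inside, draw the blade out from under the cover and finish by holding the whole trowel still in the gripper, well clear above the tin and touching nothing else; do not let go. Leave the plant pot, the saucer and the spray bottle as they stand.

Things in the scene. Friction and masses are not known exactly. Their poses are not given: they have to be found in the camera images.
- tin: Aluminium storage tin, 306 (x) x 210 (y) x 73 mm high, fixed to the bench; walls and floor 3 mm. Origin: centre of its underside; x points roughly away from the robot, z up. A fixed 3 mm cover closes the top from the near wall to x = +15 mm, its underside 70 mm above the bench. The rest, x = +15 to +150 mm and 204 mm wide, is the opening, shorter than the trowel.
- opening (a point): Centre of the tin's opening, at rim height (73 mm above the bench): tin x = +84 mm, y = 0.
- lid (a joint): Angle of the flat aluminium lid (138 mm along tin x, 207 mm from hinge to free edge, 3 mm thick) over the opening, hinged along the tin's +y (left) rim at y = +105 mm, 73 mm up. 0 = closed, 1.57 = upright, 2.4 = fully back at its stop, leaning to +y. Starts at 0.95 to 1.3 and stays where it is left (stiff hinge): 1 to 2 N near the free edge from inside, towards +y, swings it back.
- lid_edge (a point): Middle of the lid's free edge, 207 mm from the hinge. A small lip there reaches 5 mm to either side of the lid's plane.
- trowel: Garden trowel, 250 mm, 0.2 kg, flat on the tin's floor along tin x (within 5 deg), blade under the cover, handle in the opening. Origin: mid-length, underside; x points to the handle's end, z up. Wooden handle x = 20 to 125 mm, 28 wide, 26 high; steel neck 19 high; dished blade x = -125 to -5, 71 wide, 12 high. Balance point near x = 10.
- trowel_grip (a point): Point to grip on the handle: trowel x = +65 mm, on the handle's axis, 13 mm above its underside. Close the fingers across the handle, along the trowel's y.
- trowel_butt (a point): End of the handle: trowel x = +125 mm, 13 mm above its underside.
- trowel_tip (a point): Tip of the blade: trowel x = -125 mm, 1.5 mm above its underside.
- pot: Green plastic plant pot, empty, 124 mm across the rim, 84 mm at the foot, 120 mm high; origin at the centre of its underside. Bystander on the left.
- saucer: White ceramic saucer, 130 mm across, 18 mm high; origin at the centre of its underside. Bystander on the left.
- spray_bottle: Grey plastic spray bottle with white head, 72 mm across, 193 mm high; origin at the centre of its underside. Bystander on the right.

How it is judged:
By the outcome, as a careful person would: the job done as asked, in the order asked, and still so for the second after the job is handed in, while the arm keeps its last pose, push and grip.
It also fails if it takes over 59 s, if anything falls off the work surface, if the arm or the gripper's body presses on something with over 40 N, if the wrist force passes 120 N, or if a joint passes its speed limit or range.

## Working session

There is one attempt and no reset: what is moved stays moved. The work goes in short steps, Python scripts to look and compute and a shell command to move; the robot and the scene stay as the last step left them, time stands still between calls to the robot, and variables do not carry over. Pictures are saved under pics/ and viewed, at most 10 in all, crops included, and the job is handed in when it is done.

```bash
mkdir -p pics; ls; cat > h.py <<'E'
import numpy as np,cv2
from rig import manip
from scipy.spatial.transform import Rotation as R
def rot(q): return R.from_quat([q[1],q[2],q[3],q[0]]).as_matrix()
def cam(n):
    s=manip.get_state(); d=manip.get_image(n)
    if n=="wrist":
        T=np.eye(4);T[:3,:3]=rot(s["ee_rot"]);T[:3,3]=s["position"];T=T@np.array(d["mount"])
    else:
        a=np.array(d["attitude"]);T=np.eye(4);T[:3,:3]=a if a.shape==(3,3) else rot(a);T[:3,3]=d["position"]
    return d,T
def ray(d,T,u,v):
    return T[:3,3],T[:3,:3]@np.array([(u-d["cx"])/d["fx"],-(v-d["cy"])/d["fy"],-1])
def atz(d,T,u,v,z):
    o,r=ray(d,T,u,v);return o+r*(z-o[2])/r[2]
def proj(d,T,p):
    c=T[:3,:3].T@(np.atleast_2d(p)-T[:3,3]).T
    return np.c_[d["cx"]-d["fx"]*c[0]/c[2],d["cy"]+d["fy"]*c[1]/c[2]]
def save(d,f,s=1.5): cv2.imwrite("pics/"+f,cv2.resize(d["frame"][:,:,::-1],None,fx=s,fy=s,interpolation=cv2.INTER_CUBIC))
E
python3 - <<'E'
from h import *
for n in("scene","top"):
    d,T=cam(n);save(d,n+"0.png");print({k:v for k,v in d.items() if k!="frame"})
s=manip.get_state();print(s,manip.grasp_offset)
E
```

```text
pics
{'fx': 398.06891946618094, 'fy': 398.06891946618094, 'cx': 256.12369180500417, 'cy': 190.94415799123198, 'position': array([ 1.33367201, -0.43040425,  1.10194253]), 'attitude': array([0.80599616, 0.29835025, 0.17638057, 0.47984082])}
{'fx': 386.8370397848707, 'fy': 386.8370397848707, 'cx': 254.0582966018027, 'cy': 191.97566248464432, 'position': array([ 0.27511192, -0.00687584,  1.44904817]), 'attitude': array([ 0.70485008,  0.05471526, -0.07072673, -0.70369761])}
{'clock': 0.1, 'qpos': array([ 1.18898456e+00,  2.76575194e-01,  1.50599085e+00,  9.82332692e-06,
        1.36074669e+00, -1.21003597e-01]), 'qd': array([ 0.0005642 , -0.00143341, -0.00201098, -0.00046965,  0.00104443,
        0.00139915]), 'effort': array([ 8.76793838e-04, -4.17703807e+01, -2.46403116e+01, -1.38097598e-04,
        5.86703536e-03, -1.66436678e-06]), 'position': array([0.14809597, 0.55510981, 0.23050771]), 'ee_rot': array([-2.18603193e-04,  1.30035777e-01,  9.91508929e-01, -8.31813125e-04]), 'contact_force': array([-0.01498408,  0.61157805, -0.272344  ]), 'moment': array([-0.04382191, -0.01554639,  0.01453623]), 'gripper_force': 0.0, 'width': 0.08532646902188801} -0.0187
```

View pics/top0.png

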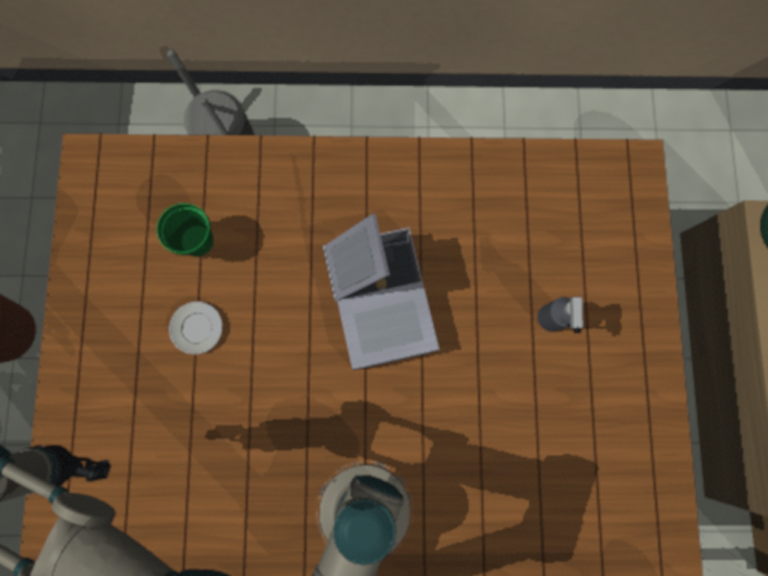

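View pics/scene0.png

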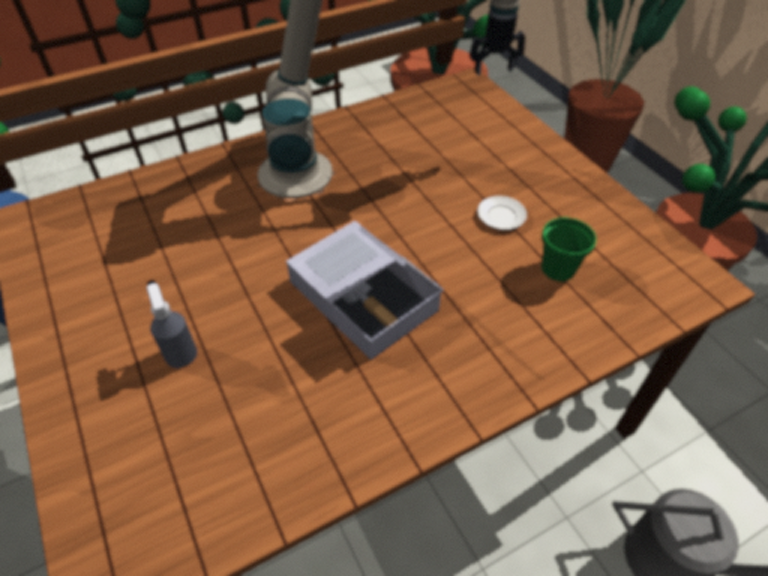

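The top view shows the tin with cover corners near (352,368), (438,348) and far right (410,230) (in 1.5x pixels), and the lid's free edge around (372,215)-(388,275). The scene view shows the trowel handle near (380,308), with the lid nearly edge-on. I'll zoom in to refine these.

```bash
python3 - <<'E'
from h import *
d,T=cam("top");e,S=cam("scene")
a=cv2.resize(d["frame"][135:255,205:305],None,fx=4.8,fy=4.8,interpolation=cv2.INTER_CUBIC)
cv2.imwrite("pics/c1.png",a[:,:,::-1])
a=cv2.resize(e["frame"][140:245,185:305],None,fx=5,fy=5,interpolation=cv2.INTER_CUBIC)
cv2.imwrite("pics/c2.png",a[:,:,::-1])
E
```

```text
(no output)
```

View pics/c1.png

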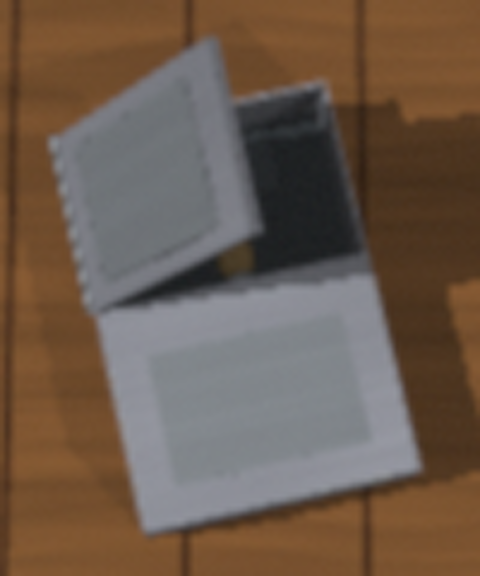

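View pics/c2.png

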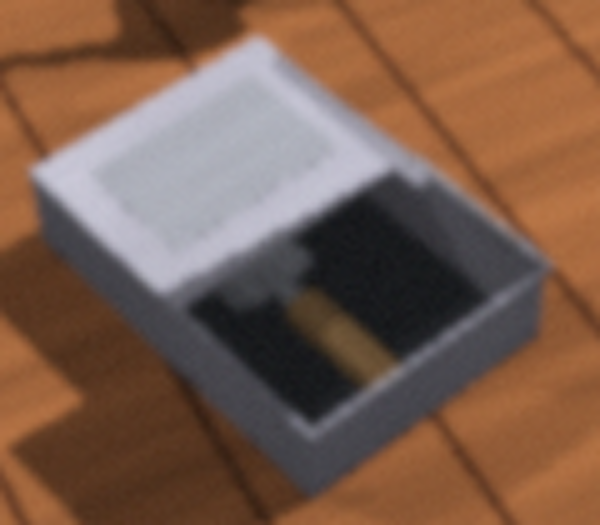

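c1: the rim corners are near-left (145,533), near-right (422,470) and far-right (327,85), and the lid's free edge runs (215,40)-(262,235). c2: the rim corners are (262,38), (35,172), (310,435) and (548,265). The handle axis runs from about (307,303) to (378,373), where the far wall hides it.

```bash
cat > fit.py <<'E'
from h import *
from scipy.optimize import least_squares
d,T=cam("top");e,S=cam("scene")
t=lambda u,v:np.array([u/4.8+205-.4,v/4.8+135-.4]); c=lambda u,v:np.array([u/5+185-.4,v/5+140-.4])
L,W=.153,.105
ob=[(0,t(145,533),-L,W),(0,t(422,470),-L,-W),(0,t(327,85),L,-W),(1,c(262,38),-L,W),(1,c(35,172),-L,-W),(1,c(310,435),L,-W),(1,c(548,265),L,W)]
def w(p,q):
    cs,sn=np.cos(p[2]),np.sin(p[2]);return np.array([p[0]+cs*q[0]-sn*q[1],p[1]+sn*q[0]+cs*q[1],q[2]])
def res(p,full=False):
    r=[]
    for k,uv,x,y in ob:
        r.append(proj(*((d,T),(e,S))[k],w(p,(x,y,.073)))[0]-uv)
    r=np.array(r);return r if full else r.ravel()
s=least_squares(res,[.5,0,.2],loss="soft_l1");p=s.x;print("tin",p,np.degrees(p[2]));print(res(p,True).round(1))
def lid(th):
    y=W-.207*np.cos(th);z=.073+.207*np.sin(th)
    return [w(p,(.153,y,z)),w(p,(.015,y,z))]
s2=least_squares(lambda th:(proj(d,T,lid(th[0]))-[t(215,40),t(262,235)]).ravel(),[1.1])
print("lid",s2.x,s2.fun, lid(s2.x[0]))
inv=lambda P:np.r_[(np.array([[np.cos(p[2]),np.sin(p[2])],[-np.sin(p[2]),np.cos(p[2])]])@(P[:2]-p[:2])),P[2]]
a=atz(e,S,*c(307,303),.003+.02);b=atz(e,S,*c(378,373),.003+.02)
print("handle",a,b,inv(a),inv(b),"yaw",np.degrees(np.arctan2(*(b-a)[1::-1])))
for n,u in(("blade_l",(312,260)),("blade_r",(240,305))): print(n,inv(atz(e,S,*c(*u),.01)))
print("top handle",inv(atz(d,T,*t(238,260),.029)))
E
python3 fit.py
```

```text
tin [ 0.50362201 -0.03695895  0.22364741] 12.81405268591975
[[-0.5 -0.4]
 [-0.5 -0.4]
 [-0.5 -1.3]
 [-0.7 -0.9]
 [-1.2 -0.8]
 [-0.1 -0.2]
 [-0.5  0.4]]
lid [0.94012563] [ 0.1131982  -0.76040313 -0.15634283 -0.76791593] [array([ 0.65659637, -0.01966555,  0.24017986]), array([ 0.52203326, -0.05027224,  0.24017986])]
handle [ 0.54388376 -0.03927916  0.023     ] [ 0.62126919 -0.0252537   0.023     ] [ 0.03874444 -0.01119199  0.023     ] [ 0.11731326 -0.01467897  0.023     ] yaw 10.272863853835052
blade_l [0.00240071 0.02414762 0.01      ]
blade_r [ 0.00067038 -0.04130766  0.01      ]
top handle [ 0.03711858 -0.01123933  0.029     ]
```

```bash
python3 -m pendant '[{"dz":-0.02,"rz":-6.3,"hand":0},{"dz":-0.025,"rz":-6.3,"hand":0},{"dz":-0.025,"rz":-6.3,"hand":0},{"dz":-0.02,"rz":-6.3,"hand":0},{"dx":-0.0166,"dy":-0.0361,"hand":0},{"dx":-0.0166,"dy":-0.0361,"hand":0},{"dx":-0.0166,"dy":-0.0361,"hand":0},{"dx":-0.0166,"dy":-0.0361,"hand":0},{"dx":-0.0166,"dy":-0.0361,"hand":0},{"dx":-0.0166,"dy":-0.0361,"hand":0},{"dx":-0.0166,"dy":-0.0361,"hand":0},{"dx":-0.0166,"dy":-0.0361,"hand":0}]' 80
```

```text
invalid input
```

```bash
python3 -m pendant '[{"dx":-0.0166,"dy":-0.0361},{"dx":-0.0166,"dy":-0.0361},{"dx":-0.0166,"dy":-0.0361},{"dx":-0.0166,"dy":-0.0361},{"dx":-0.0166,"dy":-0.0361},{"dx":-0.0166,"dy":-0.0361},{"dx":-0.0166,"dy":-0.0361},{"dx":-0.0166,"dy":-0.0361},{"dx":-0.0166,"dy":-0.0361},{"dx":-0.0166,"dy":-0.0361},{"dx":-0.0166,"dy":-0.0361},{"dx":-0.0166,"dy":-0.0361}]'
```

```text
invalid input
```

```bash
python3 -m pendant '[{"dx":0,"dy":0,"dz":-0.02,"rx":0,"ry":0,"rz":-6.3,"hand":0}]' 80; python3 -m pendant -h | head -20
```

```text
clock: 0.38
position: [0.1474, 0.5533, 0.2477]
ee_rot: [-0.001, 0.075, 0.997, -0.004]
contact_force: [0.9, -0.6, 0.6]
width: 0.075
gripper_force: 0.0invalid input: not JSON, or not a number
```

```bash
python3 -m pendant '[{"dx":0,"dy":0,"dz":-0.025,"rx":0,"ry":0,"rz":-6.3,"hand":0},{"dx":0,"dy":0,"dz":-0.025,"rx":0,"ry":0,"rz":-6.3,"hand":0},{"dx":0,"dy":0,"dz":-0.02,"rx":0,"ry":0,"rz":-6.3,"hand":0},{"dx":-0.0166,"dy":-0.0361,"dz":0,"rx":0,"ry":0,"rz":0,"hand":0},{"dx":-0.0166,"dy":-0.0361,"dz":0,"rx":0,"ry":0,"rz":0,"hand":0},{"dx":-0.0166,"dy":-0.0361,"dz":0,"rx":0,"ry":0,"rz":0,"hand":0},{"dx":-0.0166,"dy":-0.0361,"dz":0,"rx":0,"ry":0,"rz":0,"hand":0},{"dx":-0.0166,"dy":-0.0361,"dz":0,"rx":0,"ry":0,"rz":0,"hand":0},{"dx":-0.0166,"dy":-0.0361,"dz":0,"rx":0,"ry":0,"rz":0,"hand":0},{"dx":-0.0166,"dy":-0.0361,"dz":0,"rx":0,"ry":0,"rz":0,"hand":0},{"dx":-0.0166,"dy":-0.0361,"dz":0,"rx":0,"ry":0,"rz":0,"hand":0},{"dx":-0.0166,"dy":-0.0361,"dz":0,"rx":0,"ry":0,"rz":0,"hand":0}]' && python3 -m pendant '[{"dx":-0.0166,"dy":-0.0361,"dz":0,"rx":0,"ry":0,"rz":0,"hand":0},{"dx":-0.0166,"dy":-0.0361,"dz":0,"rx":0,"ry":0,"rz":0,"hand":0},{"dx":-0.0166,"dy":-0.0361,"dz":0,"rx":0,"ry":0,"rz":0,"hand":0},{"dx":-0.0166,"dy":-0.0361,"dz":0,"rx":0,"ry":0,"rz":0,"hand":0},{"dx":-0.0166,"dy":-0.0361,"dz":0,"rx":0,"ry":0,"rz":0,"hand":0},{"dx":-0.0166,"dy":-0.0361,"dz":0,"rx":0,"ry":0,"rz":0,"hand":0},{"dx":-0.0166,"dy":-0.0361,"dz":0,"rx":0,"ry":0,"rz":0,"hand":0},{"dx":-0.0166,"dy":-0.0361,"dz":0,"rx":0,"ry":0,"rz":0,"hand":0},{"dx":-0.0166,"dy":-0.0361,"dz":0,"rx":0,"ry":0,"rz":0,"hand":0},{"dx":-0.0166,"dy":-0.0361,"dz":0,"rx":0,"ry":0,"rz":0,"hand":0},{"dx":-0.0166,"dy":-0.0361,"dz":0,"rx":0,"ry":0,"rz":0,"hand":0},{"dx":0,"dy":0,"dz":0,"rx":0,"ry":0,"rz":0,"hand":0}]'
```

```text
clock: 1.38
position: [0.3537, 0.2607, 0.3215]
ee_rot: [0.0, -0.09, 0.996, 0.0]
contact_force: [1.6, 0.6, 0.6]
width: 0.0
gripper_force: 0.0
clock: 2.38
position: [0.6073, -0.1025, 0.3192]
ee_rot: [0.0, -0.087, 0.996, -0.002]
contact_force: [-0.2, -0.1, 0.3]
width: 0.0
gripper_force: 0.0
```

```bash
python3 -m pendant '[{"dx":0,"dy":0,"dz":0.035,"rx":0,"ry":0,"rz":0,"hand":0},{"dx":0,"dy":0,"dz":0.035,"rx":0,"ry":0,"rz":0,"hand":0},{"dx":0,"dy":0,"dz":0.034,"rx":0,"ry":0,"rz":0,"hand":0},{"dx":0,"dy":0.02,"dz":0,"rx":0,"ry":0,"rz":0,"hand":0},{"dx":0.001,"dy":0.015,"dz":0,"rx":0,"ry":0,"rz":0,"hand":0},{"dx":0.001,"dy":0.015,"dz":0,"rx":0,"ry":0,"rz":0,"hand":0},{"dx":0.001,"dy":0.015,"dz":0,"rx":0,"ry":0,"rz":0,"hand":0},{"dx":0.001,"dy":0.015,"dz":0,"rx":0,"ry":0,"rz":0,"hand":0}]' && python3 -m pendant '[{"dx":0.001,"dy":0.015,"dz":-0.002,"rx":0,"ry":0,"rz":0,"hand":0},{"dx":0.001,"dy":0.015,"dz":-0.002,"rx":0,"ry":0,"rz":0,"hand":0},{"dx":0.001,"dy":0.015,"dz":-0.002,"rx":0,"ry":0,"rz":0,"hand":0},{"dx":0.001,"dy":0.015,"dz":-0.002,"rx":0,"ry":0,"rz":0,"hand":0},{"dx":0.001,"dy":0.015,"dz":0,"rx":0,"ry":0,"rz":0,"hand":0}]'
```

```text
clock: 3.05
position: [0.5878, -0.0206, 0.2223]
ee_rot: [0.004, -0.09, 0.996, -0.005]
contact_force: [-3.9, -18.9, 31.8]
width: -0.0
gripper_force: 18.5
clock: 3.47
position: [0.572, 0.052, 0.2423]
ee_rot: [0.012, -0.09, 0.996, -0.006]
contact_force: [-13.9, -10.6, 63.9]
width: -0.0003
gripper_force: 33.8
```

```bash
python3 - <<'E'
from h import *
e,S=cam("scene");d,T=cam("top")
a=np.hstack([cv2.resize(e["frame"][60:245,180:330],(450,555)),cv2.resize(d["frame"][110:240,185:285],(350,455))[:455] if 0 else cv2.resize(d["frame"][110:240,205:287],(350,555))])
cv2.imwrite("pics/p1.png",a[:,:,::-1])
print(manip.get_state()["contact_force"],manip.get_state()["moment"])
E
```

```text
[-12.1041304   -6.62755726  58.70537488] [-0.13781173  1.75045508  0.16558711]
```

View pics/p1.png

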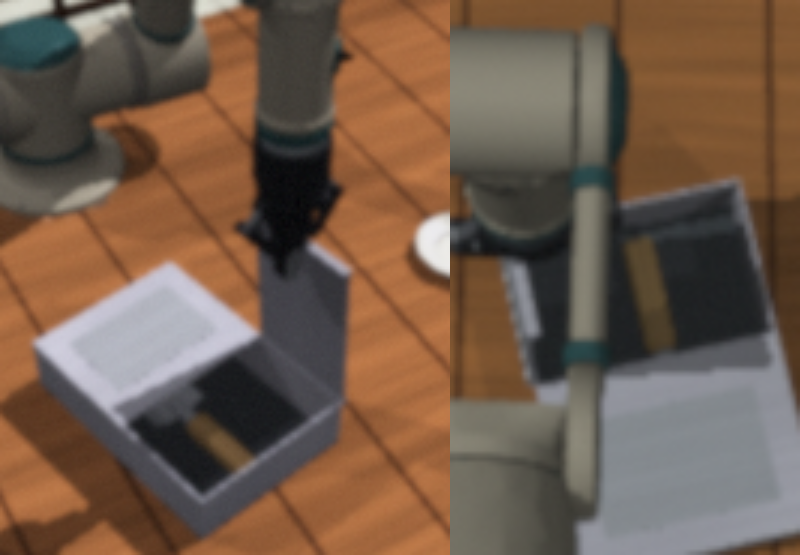

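The scene view shows the lid pushed almost upright, with its free edge jammed under the finger linkage at about (300,245). I'll raise the tool so that only the fingertips push.

```bash
python3 -m pendant '[{"dx":0,"dy":-0.004,"dz":-0.025,"rx":0,"ry":0,"rz":0,"hand":0},{"dx":0,"dy":-0.004,"dz":-0.015,"rx":0,"ry":0,"rz":0,"hand":0},{"dx":0,"dy":0,"dz":0,"rx":0,"ry":0,"rz":0,"hand":0},{"dx":0,"dy":0,"dz":0,"rx":0,"ry":0,"rz":0,"hand":0}]'
```

```text
clock: 3.9
position: [0.5688, 0.0483, 0.267]
ee_rot: [0.002, -0.09, 0.996, 0.0]
contact_force: [0.8, -1.0, -0.7]
width: 0.0002
gripper_force: 0.0
```

```bash
python3 -m pendant '[{"dx":0.001,"dy":0.015,"dz":0,"rx":0,"ry":0,"rz":0,"hand":0},{"dx":0.001,"dy":0.015,"dz":0,"rx":0,"ry":0,"rz":0,"hand":0},{"dx":0.001,"dy":0.015,"dz":0.002,"rx":0,"ry":0,"rz":0,"hand":0},{"dx":0.001,"dy":0.015,"dz":0.004,"rx":0,"ry":0,"rz":0,"hand":0}]' && python3 -m pendant '[{"dx":0.001,"dy":0.012,"dz":0.004,"rx":0,"ry":0,"rz":0,"hand":0},{"dx":0.001,"dy":0.012,"dz":0.005,"rx":0,"ry":0,"rz":0,"hand":0},{"dx":0.001,"dy":0.012,"dz":0.006,"rx":0,"ry":0,"rz":0,"hand":0},{"dx":0.001,"dy":0.012,"dz":0.006,"rx":0,"ry":0,"rz":0,"hand":0}]'
```

```text
clock: 4.23
position: [0.5531, 0.1066, 0.2578]
ee_rot: [-0.001, -0.089, 0.996, 0.0]
contact_force: [1.2, -0.5, 1.0]
width: 0.0
gripper_force: 0.3
clock: 4.57
position: [0.5408, 0.1532, 0.2371]
ee_rot: [-0.001, -0.089, 0.996, -0.0]
contact_force: [0.5, 0.2, -0.1]
width: 0.0003
gripper_force: 0.2
```

```bash
python3 -m pendant '[{"dx":0.001,"dy":0.012,"dz":0.008,"rx":0,"ry":0,"rz":0,"hand":0},{"dx":0.001,"dy":0.012,"dz":0.008,"rx":0,"ry":0,"rz":0,"hand":0},{"dx":0.001,"dy":0.012,"dz":0.008,"rx":0,"ry":0,"rz":0,"hand":0}]'; python3 -m pendant '[{"dx":0.001,"dy":0.010,"dz":0.006,"rx":0,"ry":0,"rz":0,"hand":0},{"dx":0,"dy":0,"dz":0,"rx":0,"ry":0,"rz":0,"hand":0}]'; python3 - <<'E'
from h import *
e,S=cam("scene");d,T=cam("top")
a=np.hstack([cv2.resize(e["frame"][60:245,180:330],(450,555)),cv2.resize(d["frame"][110:240,185:267],(350,555))])
cv2.imwrite("pics/p2.png",a[:,:,::-1])
E
```

```text
clock: 4.82
position: [0.5316, 0.1881, 0.2132]
ee_rot: [-0.0, -0.089, 0.996, -0.0]
contact_force: [0.3, 0.1, -0.1]
width: -0.0002
gripper_force: 0.2
clock: 4.98
position: [0.5275, 0.1985, 0.2064]
ee_rot: [-0.002, -0.09, 0.996, 0.0]
contact_force: [0.7, -1.1, -0.4]
width: 0.0001
gripper_force: 0.0
```

View pics/p2.png

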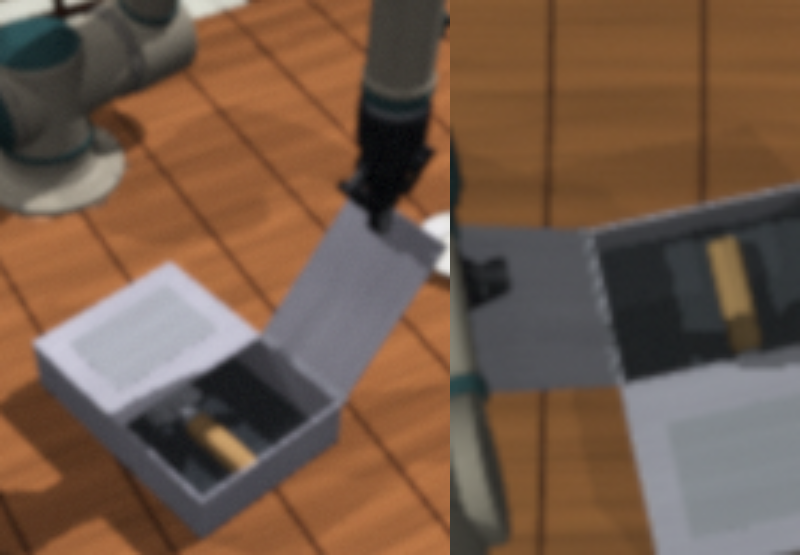

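The lid now leans well back. In the top crop the handle runs from (722,240) at the butt to (745,345). I'll push on until the force shows the stop, and measure the handle too.

```bash
python3 -m pendant '[{"dx":0,"dy":0.006,"dz":0.005,"rx":0,"ry":0,"rz":0,"hand":0},{"dx":0,"dy":0.004,"dz":0.003,"rx":0,"ry":0,"rz":0,"hand":0},{"dx":0,"dy":0,"dz":0,"rx":0,"ry":0,"rz":0,"hand":0}]'; cat >> fit.py <<'E'
print("----")
k=lambda u,v:((u-450)/4.268+185-.4,v/4.269+110-.4)
for n,u,z in(("butt top",(722,240),.029),("start",(745,347),.027),("mid",(733,293),.029)):
    P=atz(d,T,*k(*u),z);print(n,P,inv(P))
E
python3 fit.py | sed '1,/----/d'
```

```text
clock: 5.33
position: [0.5272, 0.2069, 0.1998]
ee_rot: [-0.0, -0.089, 0.996, 0.0]
contact_force: [-0.3, -0.5, 0.0]
width: 0.0003
gripper_force: 0.0
butt top [ 0.63036881 -0.01762229  0.029     ] [ 0.1278788 -0.0092558  0.029    ]
start [ 0.53462731 -0.03799268  0.027     ] [ 0.03000385 -0.00788458  0.027     ]
mid [ 0.58248964 -0.0274032   0.029     ] [ 0.07902278 -0.0081741   0.029     ]
```

```bash
python3 -m pendant '[{"dx":0,"dy":0.006,"dz":0.004,"rx":0,"ry":0,"rz":0,"hand":0},{"dx":0,"dy":0,"dz":0,"rx":0,"ry":0,"rz":0,"hand":0}]'; python3 -m pendant '[{"dx":0,"dy":0.006,"dz":0.003,"rx":0,"ry":0,"rz":0,"hand":0},{"dx":0,"dy":0,"dz":0,"rx":0,"ry":0,"rz":0,"hand":0}]';
```

```text
clock: 5.6
position: [0.5277, 0.21, 0.198]
ee_rot: [0.002, -0.09, 0.996, -0.003]
contact_force: [0.1, -7.2, 6.7]
width: 0.0001
gripper_force: 4.7
clock: 5.77
position: [0.5276, 0.2108, 0.1976]
ee_rot: [0.003, -0.09, 0.996, -0.008]
contact_force: [-0.9, -19.7, 18.4]
width: 0.0001
gripper_force: 13.7
```

```bash
python3 -m pendant '[{"dx":0,"dy":-0.02,"dz":-0.02,"rx":0,"ry":0,"rz":0,"hand":0},{"dx":0,"dy":-0.035,"dz":-0.01,"rx":0,"ry":0,"rz":0,"hand":0},{"dx":-0.002,"dy":-0.04,"dz":0,"rx":0,"ry":0,"rz":0,"hand":0.07},{"dx":-0.002,"dy":-0.04,"dz":0,"rx":0,"ry":0,"rz":0,"hand":0.07},{"dx":-0.002,"dy":-0.04,"dz":0,"rx":0,"ry":0,"rz":0,"hand":0.07},{"dx":-0.002,"dy":-0.04,"dz":0.01,"rx":0,"ry":0,"rz":-1.2,"hand":0.07},{"dx":0,"dy":-0.035,"dz":0.03,"rx":0,"ry":0,"rz":0,"hand":0.07},{"dx":0,"dy":0,"dz":0.03,"rx":0,"ry":0,"rz":0,"hand":0.07},{"dx":0,"dy":0,"dz":0.03,"rx":0,"ry":0,"rz":0,"hand":0.07},{"dx":0,"dy":0,"dz":0,"rx":0,"ry":0,"rz":0,"hand":0.07}]'; python3 - <<'E'
from h import *
d,T=cam("wrist");s=manip.get_state();save(d,"w1.png")
np.savez("w1.npz",T=T,**{k:d[k] for k in("fx","fy","cx","cy")})
print(s["position"],s["qpos"],np.array(d["mount"]).round(3))
t,V=cam("scene")
E
```

```text
clock: 6.6
position: [0.5735, -0.023, 0.1205]
ee_rot: [-0.006, -0.099, 0.995, 0.002]
contact_force: [-1.6, 0.5, 0.2]
width: 0.0701
gripper_force: 0.0
[ 0.57531518 -0.02271847  0.12335235] [-1.60476312e-01  3.60035922e-01  1.66283886e+00  3.10386026e-04
  1.12614413e+00 -1.93030582e+00] [[-0.001  0.958  0.287  0.075]
 [ 1.     0.     0.001  0.   ]
 [ 0.001  0.287 -0.958 -0.142]
 [ 0.     0.     0.     1.   ]]
```

View pics/w1.png

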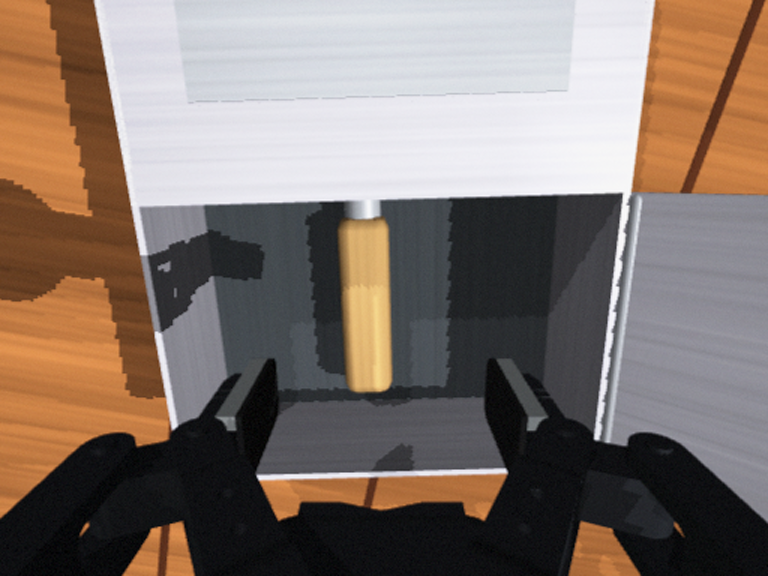

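The wrist view shows the handle from its neck end (364,222) to the butt (370,390), between the open fingers and almost parallel to the tool's x axis.

```bash
python3 - <<'E'
from h import *
z=np.load("w1.npz");d={k:float(z[k]) for k in("fx","fy","cx","cy")};T=z["T"]
s=manip.get_state();Rt=rot(s["ee_rot"])
f=lambda u,v,h:atz(d,T,u/1.5-.3,v/1.5-.3,h)
a=f(364,222,.027);b=f(370,390,.017)
u=(b-a)/np.linalg.norm(b-a);g=a+u*.045
print(a,b,np.linalg.norm(b-a),"g",g,"yaw",np.degrees(np.arctan2(u[1],u[0])))
print("tool delta",Rt.T@(g-s["position"]),"yaw err in tool",Rt.T@u)
c=[f(135,208,.073),f(628,193,.073)];print("cover edge",c)
E
```

```text
[ 0.53360645 -0.03990836  0.027     ] [ 0.63545506 -0.01727715  0.017     ] 0.10481083302994762 g [ 0.57733463 -0.03019176  0.02270655] yaw 12.527833361083664
tool delta [ 0.00131461 -0.00748715  0.10298196] yaw err in tool [-0.99544111  0.01880021  0.09350692]
cover edge [array([ 0.54046343, -0.13522793,  0.073     ]), array([0.49383083, 0.06677681, 0.073     ])]
```

```bash
python3 -m pendant '[{"dx":0,"dy":-0.0075,"dz":0.02,"rx":0,"ry":0,"rz":-1.1,"hand":0.07},{"dx":0,"dy":0,"dz":0.03,"rx":0,"ry":0,"rz":0,"hand":0.07},{"dx":0,"dy":0,"dz":0.03,"rx":0,"ry":0,"rz":0,"hand":0.07},{"dx":0,"dy":0,"dz":0.02,"rx":0,"ry":0,"rz":0,"hand":0.07},{"dx":0,"dy":0,"dz":0.01,"rx":0,"ry":0,"rz":0,"hand":0.07},{"dx":0,"dy":0,"dz":0,"rx":0,"ry":0,"rz":0,"hand":0.07},{"dx":0,"dy":0,"dz":0,"rx":0,"ry":0,"rz":0,"hand":0.07}]'
```

```text
clock: 7.28
position: [0.5809, -0.0299, 0.0178]
ee_rot: [0.001, -0.11, 0.994, -0.0]
contact_force: [0.8, -0.1, -0.3]
width: 0.0702
gripper_force: 0.0
```

```bash
python3 -m pendant '[{"dx":0.002,"dy":0,"dz":0.009,"rx":0,"ry":0,"rz":0,"hand":0.07},{"dx":0,"dy":0,"dz":0,"rx":0,"ry":0,"rz":0,"hand":0.07},{"dx":0,"dy":0,"dz":0,"rx":0,"ry":0,"rz":0,"hand":0.07}]' && python3 -m pendant '[{"dx":0,"dy":0,"dz":0,"rx":0,"ry":0,"rz":0,"hand":0.01},{"dx":0,"dy":0,"dz":0,"rx":0,"ry":0,"rz":0,"hand":0.01},{"dx":0,"dy":0,"dz":0,"rx":0,"ry":0,"rz":0,"hand":0.01},{"dx":0,"dy":0,"dz":0,"rx":0,"ry":0,"rz":0,"hand":0.01},{"dx":0,"dy":0,"dz":0,"rx":0,"ry":0,"rz":0,"hand":0.01},{"dx":0,"dy":0,"dz":0,"rx":0,"ry":0,"rz":0,"hand":0.01},{"dx":0,"dy":0,"dz":0,"rx":0,"ry":0,"rz":0,"hand":0.01},{"dx":0,"dy":0,"dz":0,"rx":0,"ry":0,"rz":0,"hand":0.01}]' 80
```

```text
clock: 7.53
position: [0.5776, -0.0306, 0.0079]
ee_rot: [0.0, -0.109, 0.994, -0.0]
contact_force: [0.7, -0.3, 1.6]
width: 0.0698
gripper_force: 0.0
clock: 8.2
position: [0.5778, -0.0307, 0.0078]
ee_rot: [0.001, -0.109, 0.994, -0.0]
contact_force: [-1.1, -0.4, 6.1]
width: 0.0262
gripper_force: 80.4
```

```bash
python3 -m pendant '[{"dx":-0.001,"dy":0,"dz":-0.0093,"rx":0,"ry":-2.5,"rz":0,"hand":0.01},{"dx":-0.001,"dy":0,"dz":-0.0093,"rx":0,"ry":-2.5,"rz":0,"hand":0.01},{"dx":-0.001,"dy":0,"dz":-0.0093,"rx":0,"ry":-2.5,"rz":0,"hand":0.01},{"dx":-0.001,"dy":0,"dz":-0.0083,"rx":0,"ry":-2.5,"rz":0,"hand":0.01},{"dx":0,"dy":0,"dz":0,"rx":0,"ry":0,"rz":0,"hand":0.01}]' && python3 -m pendant '[{"dx":-0.001,"dy":0,"dz":-0.0083,"rx":0,"ry":-2.5,"rz":0,"hand":0.01},{"dx":-0.001,"dy":0,"dz":-0.0083,"rx":0,"ry":-2.5,"rz":0,"hand":0.01},{"dx":0,"dy":0,"dz":0,"rx":0,"ry":0,"rz":0,"hand":0.01},{"dx":0,"dy":0,"dz":0,"rx":0,"ry":0,"rz":0,"hand":0.01}]'; python3 - <<'E'
from h import *
e,S=cam("scene");d,T=cam("wrist")
a=np.hstack([cv2.resize(e["frame"][90:245,180:300],(400,517)),cv2.resize(d["frame"][60:384,130:380],(399,517))])
cv2.imwrite("pics/p3.png",a[:,:,::-1])
E
```

```text
clock: 8.62
position: [0.5772, -0.0302, 0.044]
ee_rot: [0.087, -0.108, 0.99, 0.01]
contact_force: [-1.3, -0.1, -1.3]
width: 0.0267
gripper_force: 79.6
clock: 8.95
position: [0.5772, -0.0305, 0.0597]
ee_rot: [0.129, -0.108, 0.986, 0.014]
contact_force: [-0.1, 0.2, -2.1]
width: 0.0265
gripper_force: 79.6
```

View pics/p3.png

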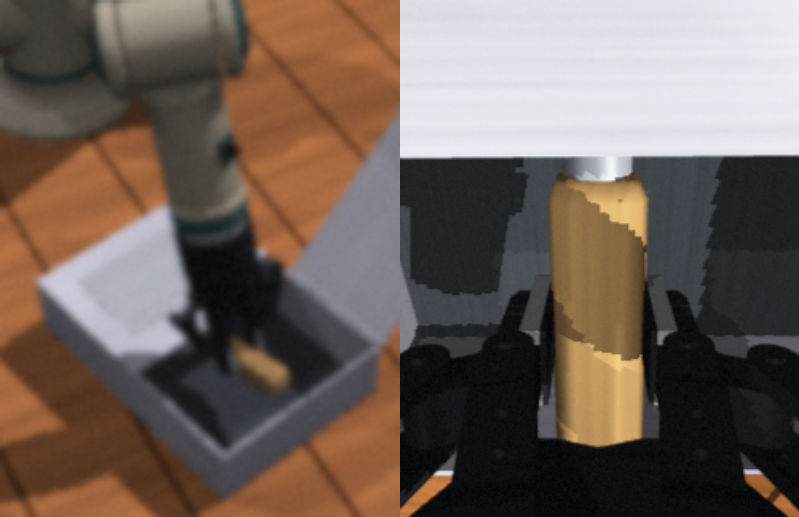

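The trowel is held and tilted about 15°, with the handle at (265,370) rising in the opening. The force reads just its weight, so I'll go on drawing it out.

```bash
python3 -m pendant '[{"dx":-0.006,"dy":0,"dz":-0.0042,"rx":0,"ry":-1.25,"rz":0,"hand":0.01},{"dx":-0.006,"dy":0,"dz":-0.0042,"rx":0,"ry":-1.25,"rz":0,"hand":0.01},{"dx":-0.006,"dy":0,"dz":-0.0042,"rx":0,"ry":-1.25,"rz":0,"hand":0.01},{"dx":-0.006,"dy":0,"dz":-0.0042,"rx":0,"ry":-1.25,"rz":0,"hand":0.01},{"dx":0,"dy":0,"dz":0,"rx":0,"ry":0,"rz":0,"hand":0.01}]' && python3 -m pendant '[{"dx":-0.01,"dy":0,"dz":-0.0042,"rx":0,"ry":-1.25,"rz":0,"hand":0.01},{"dx":-0.01,"dy":0,"dz":-0.0042,"rx":0,"ry":-1.25,"rz":0,"hand":0.01},{"dx":-0.01,"dy":0,"dz":-0.0042,"rx":0,"ry":-1.25,"rz":0,"hand":0.01},{"dx":-0.01,"dy":0,"dz":-0.0042,"rx":0,"ry":-1.25,"rz":0,"hand":0.01},{"dx":0,"dy":0,"dz":0,"rx":0,"ry":0,"rz":0,"hand":0.01}]'
```

```text
clock: 9.47
position: [0.5965, -0.0267, 0.0846]
ee_rot: [0.174, -0.107, 0.979, 0.019]
contact_force: [0.8, 0.4, -2.3]
width: 0.0267
gripper_force: 79.5
clock: 9.88
position: [0.6279, -0.0199, 0.1159]
ee_rot: [0.218, -0.106, 0.97, 0.023]
contact_force: [2.9, 1.0, -3.6]
width: 0.0263
gripper_force: 79.1
```

```bash
python3 -m pendant '[{"dx":-0.0127,"dy":0,"dz":0.0059,"rx":0,"ry":0,"rz":0,"hand":0.01},{"dx":-0.0127,"dy":0,"dz":0.0059,"rx":0,"ry":0,"rz":0,"hand":0.01},{"dx":0,"dy":0,"dz":0,"rx":0,"ry":0,"rz":0,"hand":0.01}]' && python3 -m pendant '[{"dx":-0.0127,"dy":0,"dz":0.0059,"rx":0,"ry":0,"rz":0,"hand":0.01},{"dx":-0.0127,"dy":0,"dz":0.0059,"rx":0,"ry":0,"rz":0,"hand":0.01},{"dx":-0.0127,"dy":0,"dz":0.004,"rx":0,"ry":0,"rz":0,"hand":0.01},{"dx":-0.0127,"dy":0,"dz":0.003,"rx":0,"ry":0,"rz":0,"hand":0.01},{"dx":0,"dy":0,"dz":0,"rx":0,"ry":0,"rz":0,"hand":0.01},{"dx":0,"dy":0,"dz":0,"rx":0,"ry":0,"rz":0,"hand":0.01}]'; python3 - <<'E'
from h import *
e,S=cam("scene");d,T=cam("top");np.set_printoptions(suppress=True,precision=4)
a=np.hstack([cv2.resize(e["frame"][90:245,180:300],(400,517)),cv2.resize(d["frame"][125:255,205:305],(398,517))])
cv2.imwrite("pics/p4.png",a[:,:,::-1])
s=manip.get_state();M=rot(s["ee_rot"]);print(s["position"]+M@[.19,0,.005],M)
E
```

```text
clock: 10.13
position: [0.6559, -0.014, 0.1149]
ee_rot: [0.217, -0.107, 0.97, 0.023]
contact_force: [1.4, 0.6, -1.1]
width: 0.0263
gripper_force: 79.6
clock: 10.63
position: [0.7052, -0.0019, 0.118]
ee_rot: [0.215, -0.107, 0.97, 0.024]
contact_force: [-0.7, 0.3, -1.9]
width: 0.0263
gripper_force: 79.6
[ 0.5378 -0.0389  0.033 ] [[-0.8855 -0.2178  0.4104]
 [-0.1973  0.976   0.0924]
 [-0.4207  0.0008 -0.9072]]
```

View pics/p4.png

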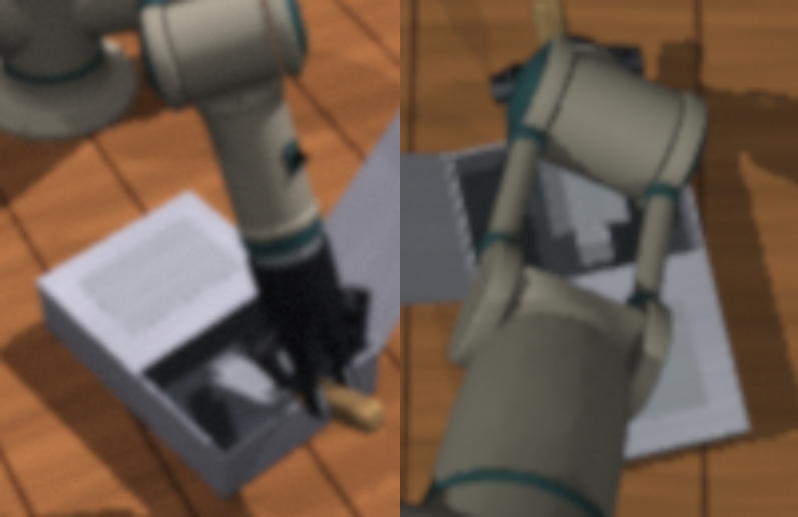

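The blade tip (225,365 in the left view) is clear of the cover edge, and the handle sticks out past the far wall. Next I'll lift straight up.

```bash
python3 -m pendant '[{"dx":-0.012,"dy":0,"dz":-0.0225,"rx":0,"ry":0,"rz":0,"hand":0.01},{"dx":-0.012,"dy":0,"dz":-0.0225,"rx":0,"ry":0,"rz":0,"hand":0.01},{"dx":-0.012,"dy":0,"dz":-0.0225,"rx":0,"ry":0,"rz":0,"hand":0.01},{"dx":0,"dy":0,"dz":0,"rx":0,"ry":0,"rz":0,"hand":0.01}]' && python3 -m pendant '[{"dx":-0.01,"dy":0,"dz":-0.0225,"rx":0,"ry":0,"rz":0,"hand":0.01},{"dx":-0.01,"dy":0,"dz":-0.0225,"rx":0,"ry":0,"rz":0,"hand":0.01},{"dx":-0.01,"dy":0,"dz":-0.0225,"rx":0,"ry":0,"rz":0,"hand":0.01},{"dx":-0.01,"dy":0,"dz":-0.0225,"rx":0,"ry":0,"rz":0,"hand":0.01},{"dx":-0.01,"dy":0,"dz":-0.0225,"rx":0,"ry":0,"rz":0,"hand":0.01},{"dx":-0.01,"dy":0,"dz":-0.0225,"rx":0,"ry":0,"rz":0,"hand":0.01},{"dx":0,"dy":0,"dz":0,"rx":0,"ry":0,"rz":0,"hand":0.01},{"dx":0,"dy":0,"dz":0,"rx":0,"ry":0,"rz":0,"hand":0.01},{"dx":0,"dy":0,"dz":0,"rx":0,"ry":0,"rz":0,"hand":0.01},{"dx":0,"dy":0,"dz":0,"rx":0,"ry":0,"rz":0,"hand":0.01}]'; python3 - <<'E'
from h import *
e,S=cam("scene")
save(e,"p5.png")
s=manip.get_state();M=rot(s["ee_rot"]);print(s["position"],s["position"]+M@[.19,0,.005],s["qpos"],abs(s["qd"]).max(),s["contact_force"])
E
```

```text
clock: 11.07
position: [0.7125, -0.0019, 0.2015]
ee_rot: [0.221, -0.107, 0.969, 0.022]
contact_force: [1.0, 0.1, 0.2]
width: 0.0262
gripper_force: 79.7
clock: 11.9
position: [0.7054, -0.0016, 0.3388]
ee_rot: [0.212, -0.107, 0.971, 0.024]
contact_force: [0.4, 0.0, -2.4]
width: 0.0265
gripper_force: 79.7
[ 0.70565747 -0.00162327  0.33905275] [ 0.53921402 -0.03853514  0.25503436] [-0.188171    0.21806857  1.4029324   0.18631293  1.1280103  -2.02422004] 0.014370153984238639 [-0.41838244 -0.41975224 -1.76295204]
```

View pics/p5.png

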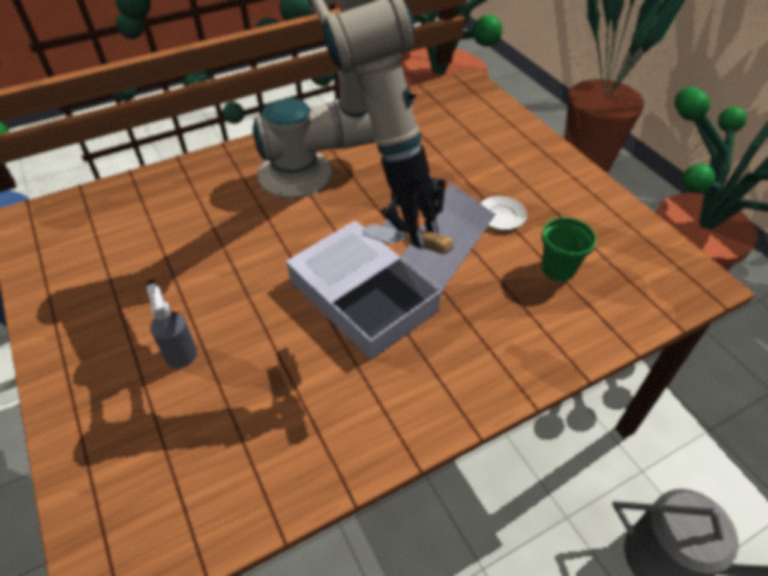

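The trowel is held high, the lid is back, the tin is empty and the bystanders haven't moved. I'll bring the trowel back over the tin, then hand in.

```bash
python3 -m pendant '[{"dx":0.018,"dy":0,"dz":-0.0085,"rx":0,"ry":0,"rz":0,"hand":0.01},{"dx":0.018,"dy":0,"dz":-0.0085,"rx":0,"ry":0,"rz":0,"hand":0.01},{"dx":0.018,"dy":0,"dz":-0.0085,"rx":0,"ry":0,"rz":0,"hand":0.01},{"dx":0.018,"dy":0,"dz":-0.0085,"rx":0,"ry":0,"rz":0,"hand":0.01},{"dx":0,"dy":0,"dz":0,"rx":0,"ry":0,"rz":0,"hand":0.01},{"dx":0,"dy":0,"dz":0,"rx":0,"ry":0,"rz":0,"hand":0.01},{"dx":0,"dy":0,"dz":0,"rx":0,"ry":0,"rz":0,"hand":0.01},{"dx":0,"dy":0,"dz":0,"rx":0,"ry":0,"rz":0,"hand":0.01},{"dx":0,"dy":0,"dz":0,"rx":0,"ry":0,"rz":0,"hand":0.01},{"dx":0,"dy":0,"dz":0,"rx":0,"ry":0,"rz":0,"hand":0.01}]' && python3 -c "
from rig import manip
print(abs(manip.get_state()['qd']).max()); print(manip.sign_off())"
```

```text
clock: 12.78
position: [0.6298, -0.0189, 0.3422]
ee_rot: [0.215, -0.107, 0.97, 0.024]
contact_force: [0.0, 0.3, -1.2]
width: 0.0263
gripper_force: 79.6
0.003999525319484861
the job is handed in; nothing more can be done
None
```

I handed the job in at about 13 s: the lid is back at its stop, the trowel is held still about 18 cm above the tin's rim, and the bystanders look unmoved. However, while I pushed the lid its edge jammed under the gripper's finger linkage at about 64 N before I backed off, which may count against the 40 N limit.

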